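# Weigh the bronze cup: load the locked scale, then free the pan

### The job

Weigh the small bronze cup: with the scale's transport lock still on, set the cup upright in the middle of the steel pan and let go, then slide the black transport lock grip on the sloping front panel all the way to its end stop on the dial side, so that the loaded pan floats free. The corroded bronze is fragile, so hold it with a light grip and set it down softly; do not bang or lean on the pan, which overhangs the lock, and leave the other things where they are.

Things in the scene. Friction and masses are not known exactly. Their poses are not given: they have to be found in the camera images.
- scale: bench scale, fixed, grey wedge housing 235 (x) x 210 (y) x 96 mm high; origin under its middle at table height, front faces its -x, left is its +y. The front panel rises at 40 degrees from (x -130, z 22) to (x -42, z 96) mm; its outward normal is (-0.64, 0, 0.77) in this frame. Dial (2 mm proud) in the panel's left half, lock slot in its right half; housing top z 96
- pan: square steel pan on top of the scale, 230 x 230 mm with rounded corners, flat bed, lip 10 mm above the bed; origin in the middle of its underside, at (10, 0, 138) mm in the scale's frame. It overhangs the lock: front edge at x -105, z 138 to 151 of the scale, so the tool must reach the lock tilted back 20 to 50 degrees, about square to the panel. Moves only up and down
- pan_middle (a point): middle of the pan's bed (where the cup should stand), 141 mm above the table while the pan is locked or empty, and 133 to 137 mm when it floats free on its spring under the cup; z up
- lock_grip (a point): middle of the black transport lock grip, a fin on the sloping panel: 18 mm thick (along the scale's y, the way it travels), 44 mm long up the slope, standing 32 mm out of the panel; this point is 17.5 mm out from the panel. At lock 0 it is at (-103, -75, +67) mm in the scale's frame and moves to its +y; axes as the scale's
- transport_lock (a joint): how far the lock grip has been slid to the left, towards the dial (the scale's +y), in m: 0 to 0.005 at the start (locked, a plate stands under the feet of the pan), 0.045 at the end stop (free). The feet drop clear only in the last 4 mm. It is stiff (about 3 N) and stays where it is left
- find_tray: black wooden find tray with a felt bed, fixed, 287 (x) x 386 (y) mm, walls 10 mm thick and 45 mm high; the cup and the larger bowl stand on its bed, 10 mm above the table; origin under its middle
- bronze_cup: small green-brown bronze cup, 63 mm across the rim and 36 mm high, foot 47 mm across, wider towards the rim, hollow, wall about 6 mm, 0.10 to 0.20 kg; origin in the middle of its underside, z up. It can be taken from above across its rim
- bronze_bowl: larger green-brown bronze bowl, 130 mm across and 68 mm high, a bystander; origin in the middle of its underside
- loupe: black hand lens with a handle, 122 x 66 x 10 mm, lying flat, a bystander; origin in the middle of its underside
- photo_scale: black and white photo scale bar, 101 x 30 x 8 mm, lying flat, a bystander; origin in the middle of its underside
- powder_bottle: milky plastic bottle, 37 mm across, 78 mm high, standing, a bystander; origin in the middle of its underside
- foam_block: black foam pad, 79 x 44 x 16 mm, lying flat, a bystander; origin in the middle of its underside
Not all that is in view belongs to the job. There is more than one size of the bronze_cup; the one meant has the size given above.

How it is judged:
By the outcome, as a careful person would: the job done as asked, in the order asked, and still so for the second after the job is handed in, with the robot touching nothing.
It also fails if it takes over 51 s, if anything falls off the work surface, if the arm or the gripper's body presses on something with over 40 N, if the wrist force passes 120 N, or if a joint passes its speed limit or range.

### The arm

A 6-joint arm with a two-finger parallel gripper is mounted at the origin on a cart in front of the work surface, level with it; the furniture and walls round the work are solid. World frame = base frame: x ahead of the robot, y to its left, z up, the work surface at z = 0. Lengths are in m, angles in rad, forces in N, time in s.
With the tool pointing down it reaches from about 0.35 to 0.775 m from the base axis. Payload 5.5 kg.
Tool frame: the origin (TCP) lies between the finger pads; the fingertips stand 19 mm ahead of it and the grasp point (between the pads) is the TCP; z points along the fingers, y is the line along which they close (so a half turn about z gives the same grasp; the last joint's range is limited). The gripper opens to 85 mm and grips with 20 to 120 N. Pads are 22 mm wide; open, the fingers measure 114 mm over their backs; the gripper's body (76 mm by 85 mm) begins 54 mm behind the grasp point. The pads swing forward as they close: fully open they stand 13 mm farther back than shut.
Start: joints at [1.149, 0.313, 0.046, 1.304, 0, 1.431], TCP at [0.16, 0.552, 0.25] pointing down, gripper open.
Joint ranges: [-2.76, 2.76], [-0.86, 1.69], [-1.03, 1.26], [-2.2, 2.34], [-1.47, 1.5], [-3.14, 3.14]. Speed limits (rad/s): [2.57, 2.57, 3.14, 3.14, 3.14, 3.14].

### API

Orientations are given as a unit quaternion [w, x, y, z].
In Python, from workcell import env gives the robot as it stands.
- The arm moves only by the shell command python3 -m pendant 'ROWS' [FORCE]. ROWS is JSON, a list of rows, each an object with "travel": the shift along the tool's x, y, z scaled (see below), a list of three; "rot": the turn, a rotation vector about the tool's x, y, z scaled (see below), a list of three; "fingers": the opening, from -1 (shut) to 1 (fully open). In form: [{"travel": [dx, dy, dz], "rot": [wx, wy, wz], "fingers": fingers}, ...]. A call has 1 to 10 rows; each row is the pose to reach, as a shift and turn from the pose commanded when the call began, along the tool's axes at that moment; what a row does not reach only later rows make up. The controller multiplies each number of a shift by 0.12 m and each number of a turn by 60 degrees. A row lasts 1/10 s, in which the tool goes at most 50 mm and 8.59 degrees, less where a joint would pass 70% of its speed; a pose out of reach is approached as far as the arm can. A call with a number of a shift or a turn outside -1 to 1 is refused whole. A call with a gripper value outside its range is refused whole. The fingers move at their own pace and stop on an object; FORCE is the grip in N (left out, the last holds). Time passes only in rows, so rows that repeat a pose let the fingers close. It gives the time, the measured TCP pose, the force, the opening and the grip force at its end, in the units of the state.
- env.get_state(): the state, without advancing time (a new reading comes with each control period).
- env.read_camera(name): name is "scene" or "top"; returns (picture, depth): 400x640x3 uint8, blue, green, red; 400x640 float32, m along the optical axis (not along the pixel's ray), 0 where there is no reading.
- env.camera_model(name): a dict with "fovy" (degrees; the focal length in pixels is half the picture's height over the tangent of half this angle, whatever the lens; pixels are square), "cx", "cy" (the principal point, pixels), "k1" (the pictures are not rectified: a ray, as slopes to the right and down, at radius r is drawn at 1 + k1 r^2 times it, then the intrinsics apply), "rvec" (rotation vector, rad) and "tvec" (3), from world to camera coordinates, as OpenCV has them. Camera axes: x right, y down, z forward; pixel columns grow to the right and rows downward; lengths in m; the calibration is good to about 2 mm. A picture is of the moment at which its call begins. camera_model takes no time and is no camera call.
- env.hand_in(): hands the job in; it is judged then, once.
Trained networks look in the newest picture that a camera, given by its name, has taken for a name from the list of things; names that differ only in an ending like _2 or _b are one class to them, and where a whole thing is asked for, a point or a joint stands for the part that bears it (a point fixed in the world has none). Each returns a list of dicts, best first, with "conf" (0 to 1); they miss things now and then, are a little off and sometimes report something else, mostly with a low value. They report only what shows in the picture. A call takes as long as a camera call. They do not tell look-alikes from the thing itself.
- env.outline_of(camera, target): "mask" (400x640 bool, what is visible of it) and "xy" ([column, row] in pixels, amid what is visible of it).
The state is a dict: "clock": time; "joint_pos": joint angles; "qvel": joint speeds; "tau": joint torques, N m; "tcp_pos": TCP position; "orientation": TCP orientation; "wrist_force": force on the tool from outside, world axes, zero at the start; "ft_torque": the same for the moment, N m; "finger_gap": finger opening in m; "grip_force": force on a finger pad.
Only numpy, scipy, OpenCV 4.12 (cv2) and the standard library are available. Lean on these libraries where they do the work, as an engineer would, in place of code of your own. Each camera call takes 0.05 s, during which the arm holds its last target. There are 200 camera calls.

## Working session

There is one attempt and no reset: what is moved stays moved. The work goes in short steps, Python scripts to look and compute and a shell command to move; the robot and the scene stay as the last step left them, time stands still between calls to the robot, and variables do not carry over. Pictures are saved under pics/ and viewed, at most 10 in all, crops included, and the job is handed in when it is done.

```bash
mkdir -p pics; ls; cat > h.py <<'E'
import numpy as np, cv2
from workcell import env
from scipy.spatial.transform import Rotation as R
def cam(n):
    m=env.camera_model(n); f=200/np.tan(np.radians(m['fovy'])/2)
    K=np.array([[f,0,m['cx']],[0,f,m['cy']],[0,0,1]]); 
    return K,np.array([m['k1'],0,0,0.]),cv2.Rodrigues(np.array(m['rvec'],float))[0],np.array(m['tvec'],float)
def cloud(n,depth):
    K,D,Rm,t=cam(n); v,u=np.mgrid[0:400,0:640]
    p=cv2.undistortPoints(np.stack([u.ravel(),v.ravel()],1).astype(np.float64)[:,None],K,D)[:,0]
    d=depth.ravel()[:,None]; c=np.hstack([p*d,d])
    w=(c-t)@Rm; w[depth.ravel()==0]=np.nan
    return w.reshape(400,640,3)
def proj(n,P):
    K,D,Rm,t=cam(n); return cv2.projectPoints(np.atleast_2d(np.array(P,float)),cv2.Rodrigues(Rm)[0],t,K,D)[0][:,0]
E
python3 - <<'E'
from h import *
ims=[]
for n in ['scene','top']:
    im,d=env.read_camera(n); ims.append(im); W=cloud(n,d); np.savez(''+n+'0.npz',im=im,W=W)
    cv2.imwrite(f'pics/{n}0.png',im); print(n,(-cam(n)[2].T@cam(n)[3]).round(3))
    for t in ['bronze_cup','bronze_bowl','scale','pan','lock_grip','find_tray','loupe','photo_scale','powder_bottle','foam_block']:
        for o in env.outline_of(n,t):
            w=W[o['mask']]; w=w[~np.isnan(w[:,0])]
            if len(w): print(t,round(o['conf'],2),np.round(o['xy']),o['mask'].sum(),'med',np.median(w,0).round(3),'lo',np.percentile(w,3,axis=0).round(3),'hi',np.percentile(w,97,axis=0).round(3))
print(env.get_state())
E
```

```text
pics
scene [-0.027 -0.201  0.956]
bronze_cup 0.81 [291. 192.] 235 med [0.563 0.421 0.03 ] lo [0.53  0.386 0.016] hi [0.584 0.442 0.046]
bronze_cup 0.43 [219. 206.] 154 med [0.377 0.565 0.014] lo [0.355 0.539 0.002] hi [0.395 0.58  0.028]
bronze_bowl 0.46 [456. 266.] 225 med [ 0.637 -0.155  0.072] lo [ 0.627 -0.178  0.044] hi [ 0.652 -0.132  0.091]
scale 0.93 [421. 248.] 8614 med [ 0.59  -0.047  0.139] lo [ 0.49  -0.16   0.023] hi [0.732 0.092 0.148]
pan 0.59 [421. 234.] 5898 med [ 0.618 -0.028  0.14 ] lo [ 0.502 -0.14   0.137] hi [0.748 0.097 0.149]
lock_grip 0.68 [460. 267.] 230 med [ 0.637 -0.156  0.072] lo [ 0.628 -0.178  0.038] hi [ 0.662 -0.133  0.09 ]
find_tray 0.8 [302. 193.] 6319 med [0.595 0.403 0.011] lo [0.453 0.2   0.006] hi [0.736 0.579 0.046]
loupe 0.85 [393. 344.] 509 med [ 0.376 -0.129  0.007] lo [ 0.345 -0.158  0.002] hi [ 0.43  -0.069  0.011]
loupe 0.48 [318. 205.] 1222 med [0.57  0.299 0.055] lo [0.495 0.23  0.016] hi [0.613 0.344 0.08 ]
photo_scale 0.68 [322. 275.] 231 med [0.384 0.126 0.051] lo [0.374 0.116 0.009] hi [0.402 0.142 0.079]
photo_scale 0.47 [322. 181
[... 1647 characters left out ...]
.031]
{'clock': 1.1, 'joint_pos': array([ 1.14937995e+00,  3.13189716e-01,  4.61033668e-02,  1.30363181e+00,
       -2.65557841e-05,  1.43117744e+00]), 'qvel': array([-0.00082618,  0.00109778, -0.00112381, -0.00109278, -0.00074222,
        0.00025233]), 'tau': array([ 2.36500227e-04, -4.80481482e+01,  2.98814446e+01,  3.00025094e-04,
       -1.53342471e-04,  5.79968159e-06]), 'tcp_pos': array([0.15993522, 0.55233654, 0.25033042]), 'orientation': array([2.35794399e-05, 1.40433009e-01, 9.90090182e-01, 3.38803551e-05]), 'wrist_force': array([ 0.1320833 , -0.14208818, -0.69242191]), 'ft_torque': array([ 0.00139393,  0.01009343, -0.0243951 ]), 'grip_force': 0.0, 'finger_gap': 0.08564016461510209}
```

```bash
python3 - <<'E'
from h import *
s=np.load('scene0.npz');t=np.load('top0.npz')
a=s['im'][140:380,180:520]; a=cv2.resize(a,(800,565),interpolation=cv2.INTER_CUBIC)
cv2.imwrite('pics/a.png',a)
b=t['im'][130:280,160:300]
b=np.vstack([cv2.resize(s['im'][160:230,200:350],(600,280),interpolation=cv2.INTER_CUBIC),cv2.resize(t['im'][160:280,160:400],(600,300),interpolation=cv2.INTER_CUBIC)])
cv2.imwrite('pics/b.png',b)
# pan pose: minAreaRect of points at height 0.13..0.155
for n,z in [('top',t),('scene',s)]:
    W=z['W']; m=(W[...,2]>.132)&(W[...,2]<.16)&(W[...,0]>.4)&(W[...,0]<.85)&(abs(W[...,1]+.02)<.2)
    P=W[m][:,:2].astype(np.float32); print(n,'pan',cv2.minAreaRect(P), P.mean(0))
    bed=m&(W[...,2]<.145); print('bed z',np.median(W[bed][:,2]))
    # cup rim
    for c,r in [((.558,.418),.06),((.375,.563),.05),((.386,.742),.05)]:
        q=np.hypot(W[...,0]-c[0],W[...,1]-c[1])<r
        p=W[q]; zt=np.percentile(p[:,2],99); rim=p[p[:,2]>zt-.007]
        print(' cup',c,'ztop',zt.round(4),'rim',cv2.minEnclosingCircle(rim[:,:2].astype(np.float32)),rim[:,:2].min(0),rim[:,:2].max(0),len(rim))
E
```

```text
top pan ((0.6187036037445068, -0.022234931588172913), (0.23138763010501862, 0.23522543907165527), 65.33683776855469) [ 0.6195106  -0.02437564]
bed z 0.13972030869183955
 cup (0.558, 0.418) ztop 0.0491 rim ((0.5536789894104004, 0.41634565591812134), 0.03129161149263382) [0.52253608 0.3861355 ] [0.58327693 0.44617558] 56
 cup (0.375, 0.563) ztop 0.0289 rim ((0.3719328045845032, 0.5598940849304199), 0.023170849308371544) [0.35110899 0.5381089 ] [0.39392618 0.58238136] 35
 cup (0.386, 0.742) ztop 0.0289 rim ((0.3867224454879761, 0.7404052019119263), 0.022896604612469673) [0.36435308 0.71837441] [0.40702745 0.76105985] 36
scene pan ((0.6202266812324524, -0.023007526993751526), (0.2344042956829071, 0.2334582358598709), 65.23473358154297) [ 0.6189772  -0.02595896]
bed z 0.1402565190391763
 cup (0.558, 0.418) ztop 0.0476 rim ((0.5555137395858765, 0.4160104990005493), 0.03413058817386627) [0.52705653 0.38241446] [0.58685995 0.44477452] 63
 cup (0.375, 0.563) ztop 0.0271 rim ((0.37429940700531006, 0.5608339309692383), 0.02447127364575863) [0.35180429 0.53740531] [0.39749752 0.58512963] 51
 cup (0.386, 0.742) ztop 0.0273 rim ((0.391539067029953, 0.7369012832641602), 0.024233093485236168) [0.36752272 0.7172162 ] [0.41193421 0.75923606] 39
```

View pics/a.png

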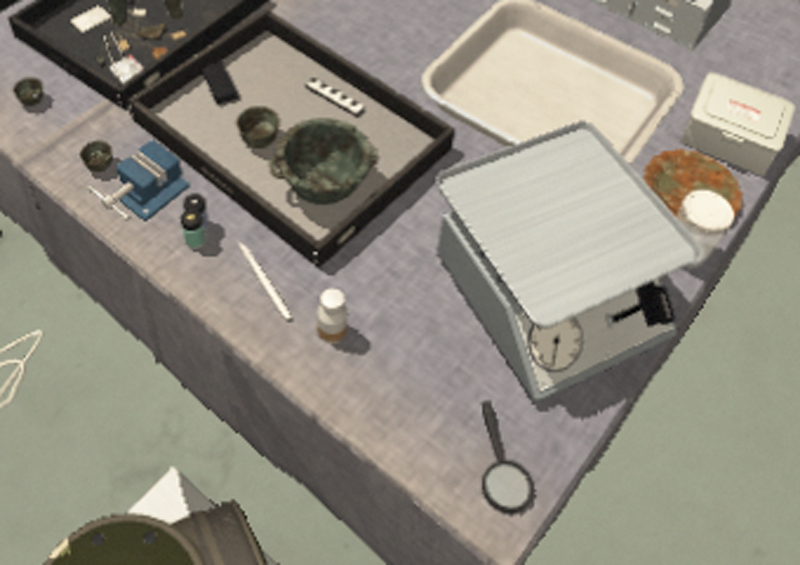

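View pics/b.png

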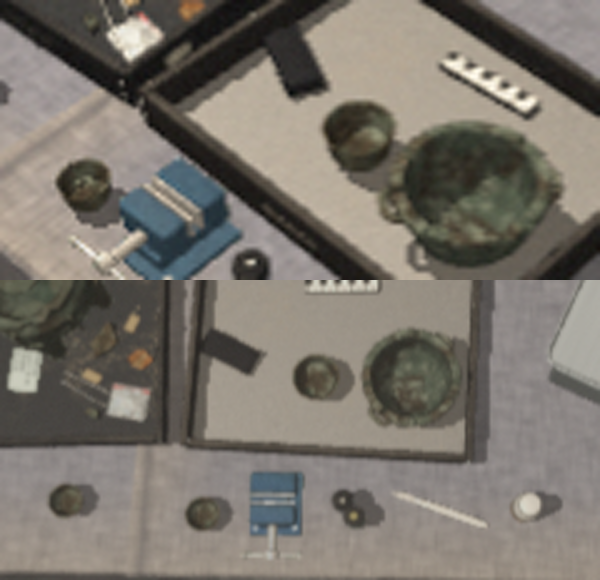

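Cup candidates, in scene pixels:
- (291,192): on the tray bed. Its rim measures about 63 mm and its top is at z≈47 mm, so it is 36–37 mm high.
- (219,206) and about (193,179): both outside the tray, rim about 46 mm, top at z≈28 mm.

The tray cup fits the given size, and the crop confirms it: it stands between the foam pad and the large bowl. The scale's yaw is about 65.3°. The lock fin is at scene (460,267), and its predicted position (0.640, -0.157, 0.067) matches the measured one.

```bash
cat >> h.py <<'E'
yaw=np.radians(65.3); SX=np.array([np.cos(yaw),np.sin(yaw),0]); SY=np.array([-SX[1],SX[0],0])
PAN=np.array([.6195,-.0226,.141]); ORG=PAN-.01*SX-[0,0,.141]
def S(x,y,z): return ORG+x*SX+y*SY+np.array([0,0,z])
def RT(tilt): # tool z tilted 'tilt' deg back from down, y along scale +y
    a=np.radians(tilt); z=np.sin(a)*SX-np.array([0,0,np.cos(a)]); return np.stack([np.cross(SY,z),SY,z],1)
def go(p,Rt):
    s=env.get_state(); q=s['orientation']; Rc=R.from_quat([q[1],q[2],q[3],q[0]]).as_matrix()
    d=Rc.T@(np.array(p)-s['tcp_pos'])/.12; r=R.from_matrix(Rc.T@Rt).as_rotvec(degrees=True)/60
    print('clock',s['clock'],'tcp',s['tcp_pos'].round(4),'travel',d.round(4),'rot',r.round(4),'gap',round(s['finger_gap'],4),'F',s['wrist_force'].round(1),'j',s['joint_pos'].round(2))
E
python3 -c "
from h import *
go((.555,.416,.15),RT(0)); print(RT(0))"
```

```text
clock 1.1 tcp [0.1599 0.5523 0.2503] travel [-3.4783 -0.1759  0.8362] rot [ 0.0000e+00  1.0000e-04 -1.3574e+00] gap 0.0856 F [ 0.1 -0.1 -0.7] j [ 1.15  0.31  0.05  1.3  -0.    1.43]
[[-0.41786707 -0.90850818  0.        ]
 [-0.90850818  0.41786707  0.        ]
 [-0.          0.         -1.        ]]
```

```bash
python3 -m pendant '[{"travel":[-0.4,-0.02,0],"rot":[0,0,0],"fingers":1},{"travel":[-0.8,-0.05,0],"rot":[0,0,0],"fingers":1},{"travel":[-1,-0.06,0],"rot":[0,0,0],"fingers":1}]' && python3 -m pendant '[{"travel":[-0.4,-0.02,0],"rot":[0,0,0],"fingers":1},{"travel":[-0.8,-0.05,0],"rot":[0,0,0],"fingers":1},{"travel":[-1,-0.06,0],"rot":[0,0,0],"fingers":1}]' && python3 -m pendant '[{"travel":[-0.4,-0.02,0],"rot":[0,0,-0.14],"fingers":1},{"travel":[-0.8,-0.05,0],"rot":[0,0,-0.28],"fingers":1},{"travel":[-1,-0.06,0],"rot":[0,0,-0.42],"fingers":1},{"travel":[-1,-0.06,0],"rot":[0,0,-0.56],"fingers":1},{"travel":[-1,-0.06,0],"rot":[0,0,-0.7],"fingers":1},{"travel":[-1,-0.06,0],"rot":[0,0,-0.84],"fingers":1},{"travel":[-1,-0.06,0],"rot":[0,0,-0.95],"fingers":1}]'; python3 -c "
from h import *
go((.555,.416,.15),RT(0))"
```

```text
clock: 1.4
tcp_pos: [0.2758, 0.5111, 0.2503]
orientation: [0.001, 0.141, 0.99, 0.0]
wrist_force: [-1.0, -0.3, 0.6]
finger_gap: 0.0853
grip_force: 0.0
clock: 1.7
tcp_pos: [0.3898, 0.4703, 0.2501]
orientation: [0.001, 0.142, 0.99, 0.0]
wrist_force: [-0.8, 0.5, -1.1]
finger_gap: 0.0856
grip_force: 0.0
clock: 2.4
tcp_pos: [0.4999, 0.4313, 0.2501]
orientation: [-0.0, -0.351, 0.936, 0.0]
wrist_force: [0.8, 0.1, -0.4]
finger_gap: 0.0852
grip_force: 0.0
clock 2.4 tcp [0.4999 0.4313 0.2501] travel [-0.2618 -0.3981  0.8339] rot [ 1.000e-04 -2.000e-04 -4.027e-01] gap 0.0852 F [ 0.8  0.1 -0.4] j [ 0.59  0.49  0.3   1.39  0.   -0.13]
```

```bash
python3 -m pendant '[{"travel":[-0.13,-0.2,0.2],"rot":[0,0,-0.14],"fingers":1},{"travel":[-0.26,-0.4,0.5],"rot":[0,0,-0.28],"fingers":1},{"travel":[-0.262,-0.398,0.834],"rot":[0,0,-0.403],"fingers":1},{"travel":[-0.262,-0.398,0.834],"rot":[0,0,-0.403],"fingers":1},{"travel":[-0.262,-0.398,0.834],"rot":[0,0,-0.403],"fingers":1}]'; python3 -c "
from h import *
go((.555,.416,.034),RT(0))
im,d=env.read_camera('scene'); cv2.imwrite('pics/c.png',cv2.resize(im[130:230,200:360],(800,500),interpolation=cv2.INTER_CUBIC))"
```

```text
clock: 2.9
tcp_pos: [0.554, 0.4156, 0.1499]
orientation: [-0.001, -0.536, 0.844, 0.0]
wrist_force: [0.2, -0.2, 0.2]
finger_gap: 0.0854
grip_force: 0.0
clock 2.9 tcp [0.554  0.4156 0.1499] travel [-0.0084 -0.008   0.9659] rot [ 0.0015 -0.0019 -0.0073] gap 0.0854 F [ 0.2 -0.2  0.2] j [ 0.53  0.59  0.22  1.21  0.   -0.6 ]
```

View pics/c.png

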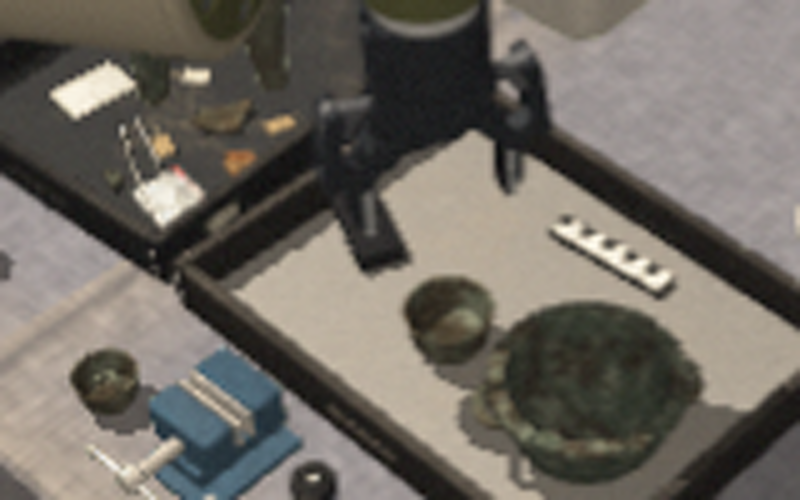

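The picture shows the gripper above the tray, with the fingers spread clear of the cup at crop (450,315) and the bowl at (600,390). Next I descend and grip at 20 N.

```bash
python3 -m pendant '[{"travel":[-0.008,-0.008,0.3],"rot":[0,0,0],"fingers":1},{"travel":[-0.008,-0.008,0.55],"rot":[0,0,0],"fingers":1},{"travel":[-0.008,-0.008,0.75],"rot":[0,0,0],"fingers":1},{"travel":[-0.008,-0.008,0.88],"rot":[0,0,0],"fingers":1},{"travel":[-0.008,-0.008,0.966],"rot":[0,0,0],"fingers":1},{"travel":[-0.008,-0.008,0.966],"rot":[0,0,0],"fingers":0.75},{"travel":[-0.008,-0.008,0.966],"rot":[0,0,0],"fingers":0.6}]' 20 && python3 -m pendant '[{"travel":[0,0,0],"rot":[0,0,0],"fingers":0.4},{"travel":[0,0,0],"rot":[0,0,0],"fingers":0.2},{"travel":[0,0,0],"rot":[0,0,0],"fingers":0},{"travel":[0,0,0],"rot":[0,0,0],"fingers":-0.2},{"travel":[0,0,0],"rot":[0,0,0],"fingers":-0.2}]'; python3 -c "
from h import *
go((.555,.416,.034),RT(0))
print(env.get_state()['grip_force'])"
```

```text
clock: 3.65
tcp_pos: [0.5569, 0.4173, 0.0364]
orientation: [0.001, -0.537, 0.843, -0.0]
wrist_force: [0.8, -0.1, 0.7]
finger_gap: 0.0686
grip_force: 0.0
clock: 4.15
tcp_pos: [0.5572, 0.4173, 0.037]
orientation: [0.002, -0.537, 0.843, 0.0]
wrist_force: [-0.9, 0.0, 5.3]
finger_gap: 0.0602
grip_force: 21.2
clock 4.15 tcp [0.5572 0.4173 0.037 ] travel [0.018  0.0122 0.0246] rot [-0.0019  0.0034 -0.0046] gap 0.0602 F [-0.9  0.   5.3] j [ 0.53  0.66  0.07  0.97  0.   -0.61]
21.20078787440434
```

```bash
python3 -m pendant '[{"travel":[0,0,-0.04],"rot":[0,0,0],"fingers":-0.2},{"travel":[0,0,-0.12],"rot":[0,0,0],"fingers":-0.2},{"travel":[0,0,-0.25],"rot":[0,0,0],"fingers":-0.2},{"travel":[0,0,-0.4],"rot":[0,0,0],"fingers":-0.2},{"travel":[0,0,-0.6],"rot":[0,0,0],"fingers":-0.2},{"travel":[0,0,-0.8],"rot":[0,0,0],"fingers":-0.2},{"travel":[0,0,-1],"rot":[0,0,0],"fingers":-0.2}]' && python3 -m pendant '[{"travel":[0,0,-0.2],"rot":[0,0,0],"fingers":-0.2},{"travel":[0,0,-0.4],"rot":[0,0,0],"fingers":-0.2},{"travel":[0,0,-0.6],"rot":[0,0,0],"fingers":-0.2},{"travel":[0,0,-0.75],"rot":[0,0,0],"fingers":-0.2},{"travel":[0,0,-0.82],"rot":[0,0,0],"fingers":-0.2}]'; python3 -c "
from h import *
go((.6195,-.0226,.25),RT(0))
print(env.get_state()['grip_force'])"
```

```text
clock: 4.85
tcp_pos: [0.5559, 0.4163, 0.1559]
orientation: [0.0, -0.537, 0.843, -0.0]
wrist_force: [1.1, 1.0, -1.0]
finger_gap: 0.0606
grip_force: 22.0
clock: 5.35
tcp_pos: [0.5566, 0.4167, 0.2557]
orientation: [0.002, -0.538, 0.843, -0.0]
wrist_force: [-0.4, 0.4, -1.7]
finger_gap: 0.0606
grip_force: 22.0
clock 5.35 tcp [0.5566 0.4167 0.2557] travel [ 3.0974 -2.0205  0.0425] rot [-0.002   0.003  -0.0045] gap 0.0606 F [-0.4  0.4 -1.7] j [ 0.53  0.56  0.44  1.44  0.   -0.61]
22.037171790143475
```

Cup held (-1.7 N ≈ 0.17 kg). I'll carry it in four shares of (0.774, -0.505), about 111 mm each.

```bash
python3 -m pendant '[{"travel":[0.08,-0.05,0],"rot":[0,0,0],"fingers":-0.2},{"travel":[0.23,-0.15,0],"rot":[0,0,0],"fingers":-0.2},{"travel":[0.43,-0.28,0],"rot":[0,0,0],"fingers":-0.2},{"travel":[0.64,-0.42,0],"rot":[0,0,0],"fingers":-0.2},{"travel":[0.86,-0.56,0],"rot":[0,0,0],"fingers":-0.2}]' && python3 -m pendant '[{"travel":[0.22,-0.14,0],"rot":[0,0,0],"fingers":-0.2},{"travel":[0.44,-0.28,0],"rot":[0,0,0],"fingers":-0.2},{"travel":[0.66,-0.43,0],"rot":[0,0,0],"fingers":-0.2},{"travel":[0.88,-0.57,0],"rot":[0,0,0],"fingers":-0.2}]' && python3 -m pendant '[{"travel":[0.22,-0.14,0],"rot":[0,0,0],"fingers":-0.2},{"travel":[0.44,-0.28,0],"rot":[0,0,0],"fingers":-0.2},{"travel":[0.62,-0.4,0],"rot":[0,0,0],"fingers":-0.2},{"travel":[0.74,-0.48,0],"rot":[0,0,0],"fingers":-0.2},{"travel":[0.8,-0.52,0],"rot":[0,0,0],"fingers":-0.2},{"travel":[0.8,-0.52,0],"rot":[0,0,0],"fingers":-0.2}]'; python3 -c "
from h import *
go((.6195,-.0226,.173),RT(0))
print(env.get_state()['grip_force'])"
```

```text
clock: 5.85
tcp_pos: [0.5727, 0.2925, 0.251]
orientation: [-0.001, -0.538, 0.843, 0.0]
wrist_force: [0.6, 0.4, -1.4]
finger_gap: 0.0603
grip_force: 22.0
clock: 6.25
tcp_pos: [0.59, 0.1677, 0.2512]
orientation: [-0.001, -0.537, 0.843, 0.0]
wrist_force: [0.9, -0.5, -1.2]
finger_gap: 0.0603
grip_force: 22.0
clock: 6.85
tcp_pos: [0.6066, 0.0556, 0.2521]
orientation: [-0.0, -0.537, 0.844, 0.0]
wrist_force: [0.6, 0.4, -1.3]
finger_gap: 0.0605
grip_force: 22.0
clock 6.85 tcp [0.6066 0.0556 0.2521] travel [ 0.5447 -0.3737  0.6588] rot [ 0.001  -0.0002 -0.0059] gap 0.0605 F [ 0.6  0.4 -1.3] j [-0.04  0.38  0.15  1.34  0.   -1.17]
22.03903110930696
```

```bash
python3 -m pendant '[{"travel":[0.1,-0.07,0],"rot":[0,0,0],"fingers":-0.2},{"travel":[0.25,-0.17,0],"rot":[0,0,0],"fingers":-0.2},{"travel":[0.42,-0.28,0],"rot":[0,0,0],"fingers":-0.2},{"travel":[0.52,-0.35,0.1],"rot":[0,0,0],"fingers":-0.2},{"travel":[0.545,-0.374,0.25],"rot":[0,0,0],"fingers":-0.2},{"travel":[0.545,-0.374,0.4],"rot":[0,0,0],"fingers":-0.2},{"travel":[0.545,-0.374,0.5],"rot":[0,0,0],"fingers":-0.2},{"travel":[0.545,-0.374,0.56],"rot":[0,0,0],"fingers":-0.2},{"travel":[0.545,-0.374,0.56],"rot":[0,0,0],"fingers":-0.2}]'; python3 -c "
from h import *
go((.6195,-.0226,.168),RT(0))
im,d=env.read_camera('scene'); W=cloud('scene',d)
a=im[170:300,340:510]; cv2.imwrite('pics/d.png',cv2.resize(a,(785,600),interpolation=cv2.INTER_CUBIC))
for o in env.outline_of('scene','bronze_cup')[:3]:
    w=W[o['mask']]; print(o['conf'],o['xy'],np.nanpercentile(w,[3,50,97],axis=0).round(3))"
```

```text
clock: 7.75
tcp_pos: [0.6192, -0.0212, 0.1841]
orientation: [-0.001, -0.538, 0.843, 0.001]
wrist_force: [-0.0, 0.1, -1.1]
finger_gap: 0.0607
grip_force: 22.1
clock 7.75 tcp [ 0.6192 -0.0212  0.1841] travel [ 0.0095 -0.0073  0.1343] rot [ 0.0022 -0.0004 -0.0038] gap 0.0607 F [-0.   0.1 -1.1] j [-0.16  0.43  0.05  1.19  0.   -1.3 ]
0.76 [424.3, 224.8] [[ 0.589 -0.05   0.162]
 [ 0.628 -0.03   0.174]
 [ 0.646 -0.011  0.193]]
```

View pics/d.png

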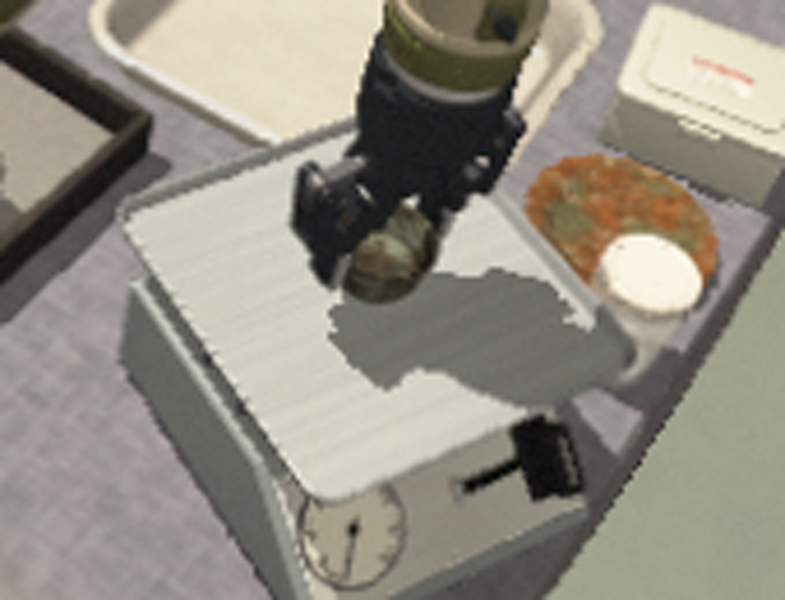

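The cup is held above the pan's middle at crop (390,260) and looks about upright; the lock fin is at (550,460), still at its right end. I'll lower it slowly and watch the wrist force.

```bash
python3 -m pendant '[{"travel":[0.005,-0.007,0.03],"rot":[0,0,0],"fingers":-0.2},{"travel":[0.01,-0.007,0.06],"rot":[0,0,0],"fingers":-0.2},{"travel":[0.01,-0.007,0.08],"rot":[0,0,0],"fingers":-0.2},{"travel":[0.01,-0.007,0.09],"rot":[0,0,0],"fingers":-0.2},{"travel":[0.01,-0.007,0.09],"rot":[0,0,0],"fingers":-0.2}]'; python3 -m pendant '[{"travel":[0,0,0.01],"rot":[0,0,0],"fingers":-0.2},{"travel":[0,0,0.02],"rot":[0,0,0],"fingers":-0.2},{"travel":[0,0,0.02],"rot":[0,0,0],"fingers":-0.2}]';  python3 -m pendant '[{"travel":[0,0,0.01],"rot":[0,0,0],"fingers":-0.2},{"travel":[0,0,0.01],"rot":[0,0,0],"fingers":-0.2}]'; python3 -c "
from h import *
go((.6195,-.0226,.168),RT(0))"
```

```text
clock: 8.35
tcp_pos: [0.6201, -0.0231, 0.1745]
orientation: [-0.0, -0.538, 0.843, 0.0]
wrist_force: [-0.6, -0.8, -0.6]
finger_gap: 0.0605
grip_force: 22.1
clock: 8.65
tcp_pos: [0.6201, -0.0231, 0.1721]
orientation: [-0.0, -0.538, 0.843, 0.0]
wrist_force: [0.2, 0.8, -1.6]
finger_gap: 0.0606
grip_force: 22.1
clock: 8.85
tcp_pos: [0.6201, -0.0231, 0.1709]
orientation: [-0.0, -0.538, 0.843, 0.0]
wrist_force: [-0.0, -0.4, -1.9]
finger_gap: 0.0606
grip_force: 22.1
clock 8.85 tcp [ 0.6201 -0.0231  0.1709] travel [-0.0018  0.0068  0.0244] rot [ 0.0002  0.     -0.0044] gap 0.0606 F [-0.  -0.4 -1.9] j [-0.17  0.43  0.03  1.16  0.   -1.3 ]
```

```bash
for i in 1 2 3; do python3 -m pendant '[{"travel":[0,0,0.01],"rot":[0,0,0],"fingers":-0.2},{"travel":[0,0,0.01],"rot":[0,0,0],"fingers":-0.2}]' | egrep 'tcp|wrist'; done
```

```text
tcp_pos: [0.6201, -0.0231, 0.1697]
wrist_force: [-0.2, -0.2, -0.4]
tcp_pos: [0.6201, -0.0231, 0.1685]
wrist_force: [0.1, 0.4, -1.6]
tcp_pos: [0.6202, -0.0232, 0.1679]
wrist_force: [-0.2, 0.1, 0.4]
```

```bash
for i in 1 2; do python3 -m pendant '[{"travel":[0,0,0.007],"rot":[0,0,0],"fingers":-0.2},{"travel":[0,0,0.007],"rot":[0,0,0],"fingers":-0.2}]' | egrep 'tcp|wrist'; done; python3 - <<'E'
from h import *
im,d=env.read_camera('scene'); a=im[195:260,380:465]; cv2.imwrite('pics/e.png',cv2.resize(a,(785,600),interpolation=cv2.INTER_CUBIC))
E
```

```text
tcp_pos: [0.6202, -0.0232, 0.1678]
wrist_force: [-2.9, -0.2, 6.7]
tcp_pos: [0.6203, -0.0233, 0.1677]
wrist_force: [-3.8, -0.2, 9.8]
```

View pics/e.png

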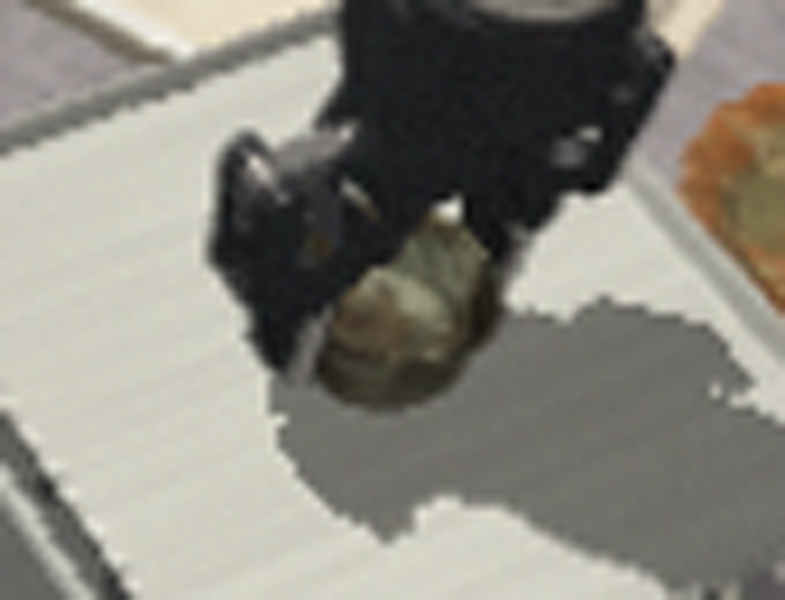

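The cup stands on the pan at crop (400,330) with its foot flat and its inside visible from above, and contact force is about 10 N. I'll ease off, open slowly, and rise.

```bash
python3 -m pendant '[{"travel":[0,0,-0.009],"rot":[0,0,0],"fingers":-0.2},{"travel":[0,0,-0.009],"rot":[0,0,0],"fingers":0.3},{"travel":[0,0,-0.009],"rot":[0,0,0],"fingers":0.5},{"travel":[0,0,-0.009],"rot":[0,0,0],"fingers":0.7},{"travel":[0,0,-0.009],"rot":[0,0,0],"fingers":1},{"travel":[0,0,-0.009],"rot":[0,0,0],"fingers":1},{"travel":[0,0,-0.009],"rot":[0,0,0],"fingers":1}]'; python3 -m pendant '[{"travel":[0,0,-0.05],"rot":[0,0,0],"fingers":1},{"travel":[0,0,-0.15],"rot":[0,0,0],"fingers":1},{"travel":[0,0,-0.35],"rot":[0,0,0],"fingers":1},{"travel":[0,0,-0.6],"rot":[0,0,0],"fingers":1},{"travel":[0,0,-0.8],"rot":[0,0,0],"fingers":1},{"travel":[0,0,-1],"rot":[0,0,0],"fingers":1}]'; python3 - <<'E'
from h import *
Rt=RT(48); n=-Rt[:,2]
print('n',n,'end',S(-.103,-.109,.067)+.15*n)
go(S(-.103,-.111,.067)+.15*n,Rt)
for n in ['scene','top']:
    im,d=env.read_camera(n); W=cloud(n,d)
    m=(W[...,2]>.170)&(W[...,2]<.19)&(np.hypot(W[...,0]-.62,W[...,1]+.023)<.06)
    print(n,m.sum(),cv2.minEnclosingCircle(W[m][:,:2].astype(np.float32)),W[m][:,2].max())
    for o in env.outline_of(n,'lock_grip')[:2]:
        w=W[o['mask']]; print(o['conf'],o['xy'],np.nanpercentile(w,[3,50,97],axis=0).round(3))
    if n=='scene': cv2.imwrite('pics/f.png',cv2.resize(im[180:310,350:520],(785,600),interpolation=cv2.INTER_CUBIC))
E
```

```text
clock: 10.6
tcp_pos: [0.6202, -0.0231, 0.1666]
orientation: [-0.0, -0.538, 0.843, 0.0]
wrist_force: [1.1, -0.5, -0.4]
finger_gap: 0.0856
grip_force: 0.0
clock: 11.2
tcp_pos: [0.6204, -0.0232, 0.2895]
orientation: [0.001, -0.538, 0.843, -0.001]
wrist_force: [0.0, 0.1, -0.1]
finger_gap: 0.0853
grip_force: 0.0
n [-0.31053575 -0.67515315  0.66913061] end [ 0.62472805 -0.27208191  0.16736959]
clock 11.2 tcp [ 0.6204 -0.0232  0.2895] travel [ 1.8658 -0.9232  1.0185] rot [-0.0036 -0.7994 -0.0034] gap 0.0853 F [ 0.   0.1 -0.1] j [-0.17  0.4   0.26  1.43  0.   -1.3 ]
scene 121 ((0.618611216545105, -0.024275915697216988), 0.032641202211380005) 0.179933438640182
0.78 [456.3, 267.1] [[ 0.627 -0.178  0.002]
 [ 0.637 -0.156  0.071]
 [ 0.705 -0.134  0.09 ]]
top 48 ((0.6178995966911316, -0.02279493398964405), 0.03266914188861847) 0.18490531083350892
```

View pics/f.png

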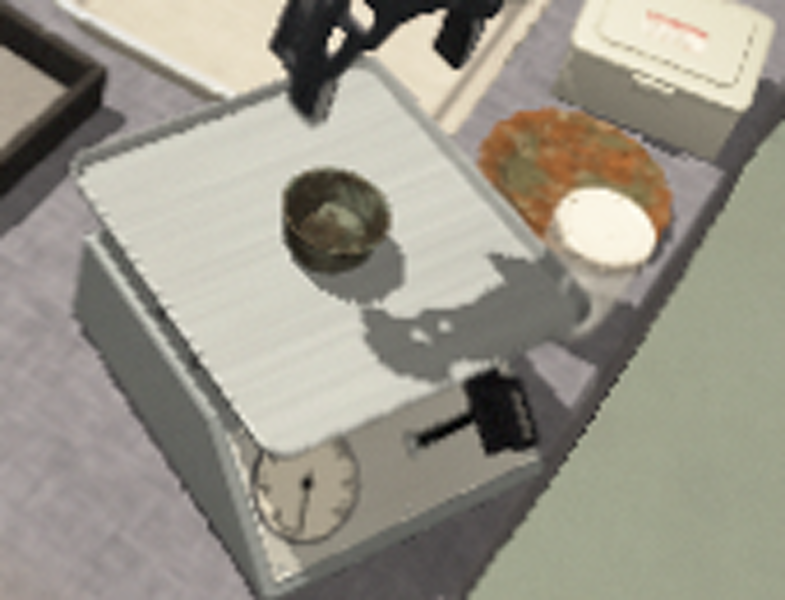

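The cup stands upright in the pan's middle at crop (337,220). The lock fin is at (500,412), still at the right end. Next I shut the fingers and swing round to the fin's right side, tilted back 48°.

```bash
python3 -m pendant '[{"travel":[0.25,-0.2,0],"rot":[0,0,0],"fingers":0.5},{"travel":[0.5,-0.4,0],"rot":[0,-0.14,0],"fingers":0},{"travel":[0.75,-0.65,0],"rot":[0,-0.28,0],"fingers":-0.5},{"travel":[1,-0.92,0],"rot":[0,-0.42,0],"fingers":-1},{"travel":[1,-0.92,0],"rot":[0,-0.56,0],"fingers":-1},{"travel":[1,-0.92,0],"rot":[0,-0.7,0],"fingers":-1},{"travel":[1,-0.92,0],"rot":[0,-0.8,0],"fingers":-1},{"travel":[1,-0.92,0],"rot":[0,-0.8,0],"fingers":-1}]'; python3 - <<'E'
from h import *
Rt=RT(48); n=-Rt[:,2]
go(S(-.103,-.112,.067)+.12*n,Rt)
E
```

```text
clock: 12.2
tcp_pos: [0.6678, -0.1808, 0.2819]
orientation: [0.342, -0.488, 0.772, 0.222]
wrist_force: [-0.4, -0.3, -0.5]
finger_gap: -0.0002
grip_force: 0.0
clock 12.2 tcp [ 0.6678 -0.1808  0.2819] travel [ 1.272  -0.0326  0.2608] rot [-0.0003  0.0019 -0.0123] gap -0.0002 F [-0.4 -0.3 -0.5] j [-0.69  0.64  0.4   1.6   0.8  -1.93]
```

```bash
python3 -m pendant '[{"travel":[0.3,0,0],"rot":[0,0,0],"fingers":-1},{"travel":[0.6,0,0],"rot":[0,0,0],"fingers":-1},{"travel":[0.9,-0.03,0],"rot":[0,0,0],"fingers":-1},{"travel":[1,-0.03,0],"rot":[0,0,0],"fingers":-1},{"travel":[1,-0.03,0],"rot":[0,0,0],"fingers":-1}]'; python3 - <<'E'
from h import *
Rt=RT(48); n=-Rt[:,2]
go(S(-.103,-.112,.067)+.06*n,Rt)
im,d=env.read_camera('scene')
cv2.imwrite('pics/g.png',cv2.resize(im[180:330,360:550],(760,600),interpolation=cv2.INTER_CUBIC))
E
```

```text
clock: 12.7
tcp_pos: [0.6386, -0.2527, 0.1963]
orientation: [0.342, -0.49, 0.771, 0.22]
wrist_force: [0.7, 0.4, -0.3]
finger_gap: -0.0001
grip_force: 0.0
clock 12.7 tcp [ 0.6386 -0.2527  0.1963] travel [0.3093 0.0124 0.7665] rot [-0.0018 -0.0002 -0.0054] gap -0.0001 F [ 0.7  0.4 -0.3] j [-0.79  0.74  0.37  1.56  0.77 -2.07]
```

View pics/g.png

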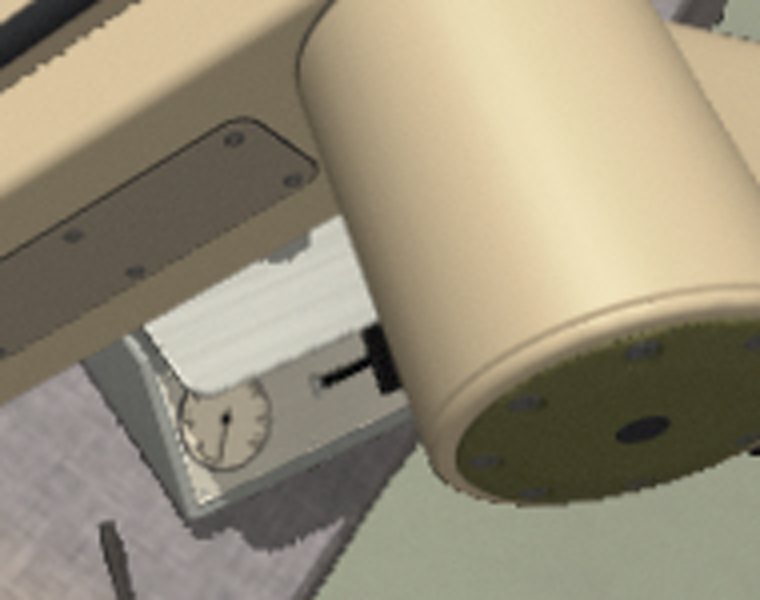

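The arm hides the gripper, but the fin at crop (385,360) is still right of its slot and nothing is touched. I'll go in square to the panel, beside the fin.

```bash
python3 -m pendant '[{"travel":[0.31,0.012,0.1],"rot":[0,0,0],"fingers":-1},{"travel":[0.31,0.012,0.4],"rot":[0,0,0],"fingers":-1},{"travel":[0.31,0.012,0.65],"rot":[0,0,0],"fingers":-1},{"travel":[0.31,0.012,0.766],"rot":[0,0,0],"fingers":-1},{"travel":[0.31,0.012,0.766],"rot":[0,0,0],"fingers":-1}]'; python3 - <<'E'
from h import *
Rt=RT(48); n=-Rt[:,2]
go(S(-.103,-.112,.067)+.011*n,Rt)
E
```

```text
clock: 13.25
tcp_pos: [0.6568, -0.2093, 0.1093]
orientation: [0.342, -0.493, 0.769, 0.219]
wrist_force: [0.6, -0.0, -0.0]
finger_gap: 0.0003
grip_force: 0.0
clock 13.25 tcp [ 0.6568 -0.2093  0.1093] travel [ 0.0334 -0.001   0.3984] rot [-0.0002 -0.     -0.0003] gap 0.0003 F [ 0.6 -0.  -0. ] j [-0.73  0.77  0.19  1.31  0.79 -2.  ]
```

```bash
python3 -m pendant '[{"travel":[0.033,0,0.15],"rot":[0,0,0],"fingers":-1},{"travel":[0.033,0,0.27],"rot":[0,0,0],"fingers":-1},{"travel":[0.033,0,0.35],"rot":[0,0,0],"fingers":-1},{"travel":[0.033,0,0.4],"rot":[0,0,0],"fingers":-1},{"travel":[0.033,0,0.4],"rot":[0,0,0],"fingers":-1}]'; python3 -m pendant '[{"travel":[0,0.03,0],"rot":[0,0,0],"fingers":-1},{"travel":[0,0.06,0],"rot":[0,0,0],"fingers":-1},{"travel":[0,0.09,0],"rot":[0,0,0],"fingers":-1},{"travel":[0,0.12,0],"rot":[0,0,0],"fingers":-1},{"travel":[0,0.15,0],"rot":[0,0,0],"fingers":-1},{"travel":[0,0.18,0],"rot":[0,0,0],"fingers":-1},{"travel":[0,0.18,0],"rot":[0,0,0],"fingers":-1}]';python3 - <<'E'
from h import *
Rt=RT(48); n=-Rt[:,2]
go(S(-.103,-.053,.067)+.011*n,Rt)
E
```

```text
clock: 13.75
tcp_pos: [0.6703, -0.1824, 0.0741]
orientation: [0.343, -0.492, 0.77, 0.218]
wrist_force: [0.2, 0.7, -0.2]
finger_gap: -0.0002
grip_force: 0.0
clock: 14.45
tcp_pos: [0.6502, -0.1742, 0.0738]
orientation: [0.343, -0.491, 0.77, 0.218]
wrist_force: [1.7, -2.8, 1.0]
finger_gap: -0.0001
grip_force: 1.0
clock 14.45 tcp [ 0.6502 -0.1742  0.0738] travel [-0.0235  0.3191  0.0188] rot [-0.0041 -0.0003 -0.0028] gap -0.0001 F [ 1.7 -2.8  1. ] j [-0.69  0.74  0.05  1.16  0.8  -1.95]
```

```bash
python3 -m pendant '[{"travel":[-0.01,0.03,0],"rot":[0,0,0],"fingers":-1},{"travel":[-0.02,0.06,0],"rot":[0,0,0],"fingers":-1},{"travel":[-0.02,0.09,0],"rot":[0,0,0],"fingers":-1},{"travel":[-0.02,0.12,0],"rot":[0,0,0],"fingers":-1},{"travel":[-0.02,0.15,0],"rot":[0,0,0],"fingers":-1},{"travel":[-0.02,0.18,0],"rot":[0,0,0],"fingers":-1},{"travel":[-0.02,0.21,0],"rot":[0,0,0],"fingers":-1},{"travel":[-0.02,0.24,0],"rot":[0,0,0],"fingers":-1},{"travel":[-0.02,0.26,0],"rot":[0,0,0],"fingers":-1},{"travel":[-0.02,0.26,0],"rot":[0,0,0],"fingers":-1}]';python3 - <<'E'
from h import *
Rt=RT(48); n=-Rt[:,2]
go(S(-.103,-.053,.067)+.011*n,Rt)
im,d=env.read_camera('scene')
cv2.imwrite('pics/h.png',cv2.resize(im[180:330,360:550],(760,600),interpolation=cv2.INTER_CUBIC))
E
```

```text
clock: 15.45
tcp_pos: [0.6223, -0.1587, 0.0754]
orientation: [0.343, -0.491, 0.77, 0.219]
wrist_force: [1.2, -1.6, -0.0]
finger_gap: -0.0001
grip_force: 0.9
clock 15.45 tcp [ 0.6223 -0.1587  0.0754] travel [-0.0005  0.0534  0.0136] rot [-0.0027  0.0006 -0.0037] gap -0.0001 F [ 1.2 -1.6 -0. ] j [-0.7   0.69 -0.04  1.12  0.8  -1.96]
```

View pics/h.png

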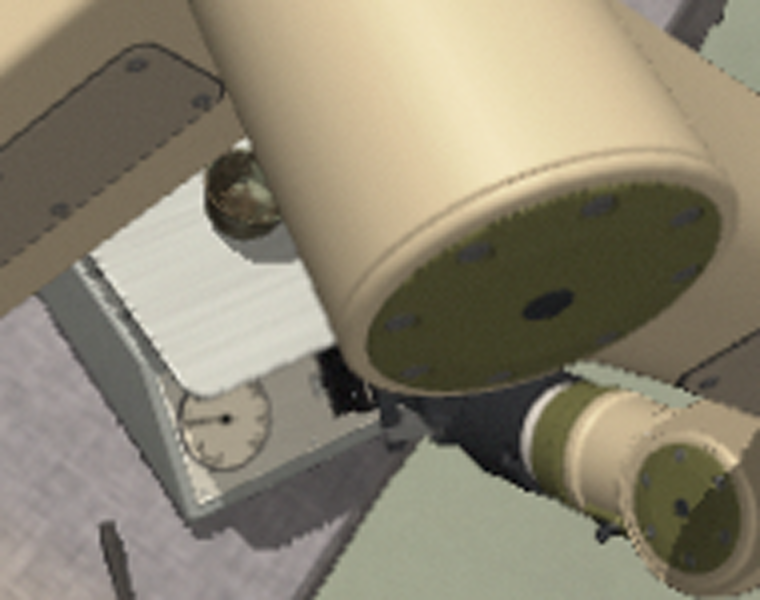

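The cup stands upright at crop (240,190), the fin has come close to its end at (345,385), and the dial needle has turned. I'll push on gently until the end stop shows in the force.

```bash
for i in 1 2 3 4; do python3 -m pendant '[{"travel":[0,0.01,0],"rot":[0,0,0],"fingers":-1},{"travel":[0,0.02,0],"rot":[0,0,0],"fingers":-1},{"travel":[0,0.02,0],"rot":[0,0,0],"fingers":-1}]' | egrep 'tcp|wrist'; done
```

```text
tcp_pos: [0.6206, -0.1578, 0.0754]
wrist_force: [2.7, -1.0, 0.8]
tcp_pos: [0.6186, -0.157, 0.0754]
wrist_force: [4.9, -1.2, 0.9]
tcp_pos: [0.6183, -0.1569, 0.0756]
wrist_force: [12.2, -0.5, -4.5]
tcp_pos: [0.618, -0.1569, 0.0757]
wrist_force: [20.5, -0.1, -7.9]
```

It is at the end stop: 20 N and no further motion. I'll back off sideways, then draw out along the tool axis.

```bash
python3 -m pendant '[{"travel":[0,-0.05,0],"rot":[0,0,0],"fingers":-1},{"travel":[0,-0.12,0],"rot":[0,0,0],"fingers":-1},{"travel":[0,-0.15,-0.1],"rot":[0,0,0],"fingers":-1},{"travel":[0,-0.15,-0.3],"rot":[0,0,0],"fingers":-1},{"travel":[0,-0.15,-0.6],"rot":[0,0,0],"fingers":-1},{"travel":[0,-0.15,-0.9],"rot":[0,0,0],"fingers":-1},{"travel":[0,-0.15,-1],"rot":[0,0,0],"fingers":-1}]' && python3 -m pendant '[{"travel":[0.2,-0.3,-0.2],"rot":[0,0,0],"fingers":-1},{"travel":[0.2,-0.6,-0.4],"rot":[0,0,0],"fingers":-1},{"travel":[0.2,-0.9,-0.5],"rot":[0,0,0],"fingers":-1},{"travel":[0.2,-1,-0.5],"rot":[0,0,0],"fingers":-1},{"travel":[0.2,-1,-0.5],"rot":[0,0,0],"fingers":-1},{"travel":[0.2,-1,-0.5],"rot":[0,0,0],"fingers":-1}]'; python3 - <<'E'
from h import *
go(S(-.103,-.053,.067),RT(48))
for n in ['top','scene']:
    im,d=env.read_camera(n); W=cloud(n,d)
    p=W[(np.hypot(W[...,0]-PAN[0],W[...,1]-PAN[1])<.09)&(np.hypot(W[...,0]-PAN[0],W[...,1]-PAN[1])>.05)&(W[...,2]>.12)&(W[...,2]<.15)]
    print(n,'pan bed z',np.median(p[:,2]) if len(p) else None)
    for o in env.outline_of(n,'lock_grip')[:2]:
        w=W[o['mask']]; w=w[(w[:,2]>.03)&(w[:,2]<.12)]; q=(w-ORG)
        print('lock in scale',o['conf'],np.median(q@SX),np.percentile(q@SY,[3,50,97]))
    cv2.imwrite('pics/i_'+n+'.png',cv2.resize(im[160:330,300:540],(800,566),interpolation=cv2.INTER_CUBIC))
E
```

```text
clock: 17.4
tcp_pos: [0.5921, -0.2462, 0.1576]
orientation: [0.343, -0.49, 0.771, 0.218]
wrist_force: [0.8, -0.7, 0.9]
finger_gap: -0.0001
grip_force: 0.0
clock: 18.0
tcp_pos: [0.6754, -0.3487, 0.1766]
orientation: [0.343, -0.491, 0.77, 0.22]
wrist_force: [-0.2, -0.6, 0.2]
finger_gap: 0.0
grip_force: 0.0
clock 18.0 tcp [ 0.6754 -0.3487  0.1766] travel [-0.2063  1.12    1.6   ] rot [-0.0012  0.0007 -0.0047] gap 0.0 F [-0.2 -0.6  0.2] j [-0.84  1.    0.82  1.81  0.75 -2.14]
top pan bed z 0.13585617929981725
scene pan bed z None
```

View pics/i_scene.png

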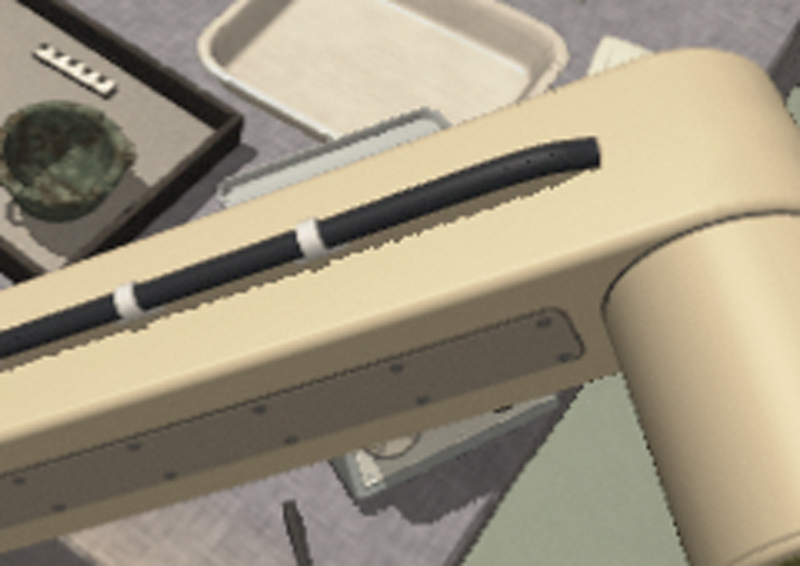

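The arm hides the scale in this view. The top camera reads the pan bed at 135.9 mm, down from 139.7 mm, so it has dropped about 4 mm and floats. I'll raise the arm clear and check once more.

```bash
python3 -m pendant '[{"travel":[-0.3,0,-0.27],"rot":[0,0,0],"fingers":-1},{"travel":[-0.6,-0.1,-0.54],"rot":[0,0,0],"fingers":-1},{"travel":[-0.9,-0.2,-0.8],"rot":[0,0,0],"fingers":-1},{"travel":[-0.9,-0.2,-0.8],"rot":[0,0,0],"fingers":-1}]' && python3 -m pendant '[{"travel":[0.2,0.2,-0.3],"rot":[0,0,0],"fingers":-1},{"travel":[0.4,0.4,-0.6],"rot":[0,0,0],"fingers":-1},{"travel":[0.6,0.6,-0.8],"rot":[0,0,0],"fingers":-1},{"travel":[0.6,0.9,-0.8],"rot":[0,0,0],"fingers":-1},{"travel":[0.6,1,-0.8],"rot":[0,0,0],"fingers":-1},{"travel":[0.6,1,-0.8],"rot":[0,0,0],"fingers":-1}]'; python3 - <<'E'
from h import *
out=[]
for n in ['top','scene']:
    im,d=env.read_camera(n); W=cloud(n,d); W=np.nan_to_num(W)
    r=np.hypot(W[...,0]-PAN[0],W[...,1]-PAN[1])
    p=W[(r<.09)&(r>.05)&(W[...,2]>.12)&(W[...,2]<.15)]; print(n,'pan bed z',np.median(p[:,2]) if len(p) else None)
    m=(r<.06)&(W[...,2]>.164)&(W[...,2]<.19); print('cup',m.sum(), cv2.minEnclosingCircle(W[m][:,:2].astype(np.float32)) if m.sum() else '',W[m][:,2].max() if m.sum() else '')
    for o in env.outline_of(n,'lock_grip')[:2]:
        w=W[o['mask']]; w=w[(w[:,2]>.03)&(w[:,2]<.12)]
        if len(w): q=(w-ORG); print('lock',o['conf'],o['xy'],np.median(q@SX),np.percentile(q@SY,[3,50,97]))
    out.append(cv2.resize(im[120:330,300:540],(400,350)))
cv2.imwrite('pics/j.png',np.hstack(out))
print(env.get_state()['tcp_pos'],env.get_state()['clock'])
E
```

```text
clock: 18.6
tcp_pos: [0.6827, -0.3403, 0.3143]
orientation: [0.348, -0.487, 0.773, 0.21]
wrist_force: [0.9, -0.5, 0.1]
finger_gap: 0.0001
grip_force: 0.0
clock: 19.2
tcp_pos: [0.5201, -0.3954, 0.3214]
orientation: [0.348, -0.486, 0.774, 0.21]
wrist_force: [0.1, -0.7, 0.3]
finger_gap: 0.0005
grip_force: 0.0
top pan bed z 0.13579258152149096
cup 89 ((0.617279052734375, -0.023508967831730843), 0.032875314354896545) 0.17773538913050035
scene pan bed z 0.13618403941545432
cup 0  
[ 0.52386469 -0.39696939  0.32175532] 19.4
```

View pics/j.png

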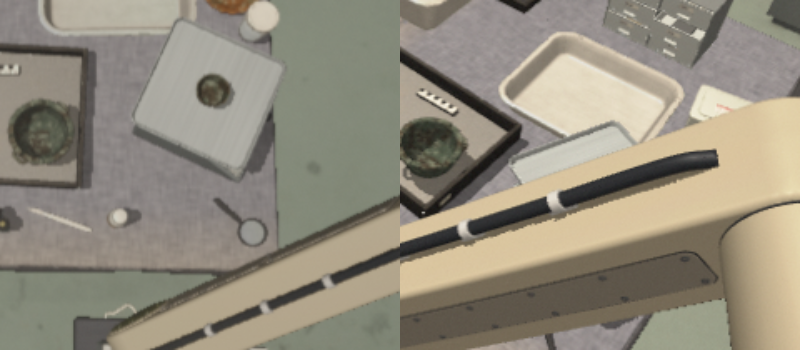

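In the top view (left) the cup is centred on the pan at (213,90) and upright, and the other things are where they were. I'll swing the arm aside once so the scene camera can measure the fin.

```bash
for i in 1 2; do python3 -m pendant '[{"travel":[0.15,0.22,-0.17],"rot":[0,0,0],"fingers":-1},{"travel":[0.3,0.44,-0.34],"rot":[0,0,0],"fingers":-1},{"travel":[0.45,0.66,-0.5],"rot":[0,0,0],"fingers":-1},{"travel":[0.54,0.77,-0.6],"rot":[0,0,0],"fingers":-1},{"travel":[0.54,0.77,-0.6],"rot":[0,0,0],"fingers":-1}]'|egrep 'tcp|wrist'; done; python3 - <<'E'
from h import *
n='scene'
im,d=env.read_camera(n); W=np.nan_to_num(cloud(n,d))
Q=(W-ORG); y=Q@SY; x=Q@SX; z=W[...,2]
h=-.643*(x+.130)+.766*(z-.022)   # height out of panel
m=(abs(x+.095)<.05)&(y>-.11)&(y<0)&(h>.018)&(h<.04)&(z<.115)
print('fin proud pts',m.sum(),np.percentile(y[m],[5,50,95]) if m.sum() else '')
for o in env.outline_of(n,'lock_grip')[:2]: print(o['conf'],o['xy'],np.percentile(y[o['mask']],[5,50,95]))
print('expected px lock end/start',proj(n,[S(-.103,-.03,.067),S(-.103,-.075,.067)]))
print(env.get_state()['clock'],env.get_state()['joint_pos'].round(2))
E
```

```text
tcp_pos: [0.3963, -0.4456, 0.3194]
wrist_force: [0.6, 0.8, 0.7]
tcp_pos: [0.2711, -0.4916, 0.318]
wrist_force: [0.7, -0.6, -0.6]
fin proud pts 132 [-0.03830499 -0.02720828 -0.02225711]
0.48 [443.9, 270.0] [-0.03777728 -0.02341974  0.10294043]
expected px lock end/start [[445.60894654 275.01398814]
 [458.56124109 269.08387864]]
20.5 [-1.43  0.81  0.73  2.22  0.44 -2.72]
```

The fin spans y -39 to -21 mm in the scale's frame, with its middle at -30 mm, which is the end stop. I'll hand in.

```bash
python3 -c "
from workcell import env
print(env.hand_in())"
```

```text
the job is handed in; nothing more can be done
None
```

The cup stands upright in the middle of the pan, the lock is at its end stop on the dial side, and the pan floats free about 4 mm lower; I handed the job in at about 20.5 s.

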